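Latch the lamp house to the filter box

ROBOT

A 6-joint arm with a two-finger parallel gripper is mounted at the origin on the work surface. World frame = base frame: x ahead of the robot, y to its left, z up, the work surface at z = 0. Lengths are in mm, angles in rad, forces in N, time in s.
With the tool pointing down it reaches from about 350 to 775 mm from the base axis. Payload 7.3 kg.
Tool frame: the origin (TCP) lies between the finger pads; the fingertips stand 25 mm ahead of it and the grasp point (between the pads) lies 6 mm ahead of it; z points along the fingers, y is the line along which they close (so a half turn about z gives the same grasp; the last joint's range is limited). The gripper opens to 92 mm and grips with 3 to 60 N. Pads are 19 mm wide; open, the fingers measure 130 mm over their backs; the gripper's body (75 mm by 190 mm) begins 47 mm behind the grasp point.
Start: joints at [1.146, 0.342, 1.524, -0, 1.275, -0.146], TCP at [144.465, 504.75, 251.741] pointing down, gripper open.
Joint ranges: [-2.53, 2.53], [-0.77, 2.02], [0.04, 2.7], [-1, 4.14], [0.28, 2.66], [-3.11, 3.11]. Speed limits (rad/s): [2.57, 2.57, 3.14, 3.14, 3.14, 3.14].

INTERFACE

Orientations are given as [roll, pitch, yaw] about the fixed x, y, z axes, in that order (R = Rz(yaw) Ry(pitch) Rx(roll)).
In Python, from plant import bot gives the robot as it stands.
- The arm moves only by the tool play_rows, never from a script. Its argument "commands" is a list of rows, each an object of numbers: "x", "y", "z": the shift along the tool's x, y, z in m; "twist": the turn about the tool's z in degrees. In form: [{"x": .., "y": .., "z": .., "twist": ..}, ...]. A call has exactly 8 rows; each row is the pose to reach, as a shift and turn from the pose commanded when the call began, along the tool's axes at that moment; what a row does not reach only later rows make up. A row lasts 1/10 s, in which the tool goes at most 50 mm and 8.59 degrees, less where a joint would pass 70% of its speed; a pose out of reach is approached as far as the arm can. A call with a gripper value outside its range is refused whole. "jaw" is the closure, from 0 (fully open) to 1 (shut), set as the call begins (left out, the last holds). The fingers move at their own pace and stop on an object; the grip force is fixed at half the most. Time passes only in rows, so rows that repeat a pose let the fingers close, or fill a call up. It gives the time, the measured TCP pose, the force, the opening and the grip force at its end, in the units of the state.
- bot.get_obs(): the state, without advancing time (a new reading comes with each control period).
- bot.capture(name): name is "side" or "top"; returns a dict with "pixels" (384x512x3 uint8, red, green, blue), "fx", "fy", "cx", "cy" (pixels), "eye" and "rotation" of the camera in the world. Camera axes: x right, y down, z forward; pixel columns grow to the right and rows downward; lengths in mm; the calibration is good to about 2 mm. A picture is of the moment at which its call begins. There is no depth.
- bot.close_job(): hands the job in; it is judged then, once.
The state is a dict: "time": time; "joint_positions": joint angles; "dq": joint speeds; "tau": joint torques, N m; "tool_pos": TCP position; "tcp_rot": TCP orientation; "contact_force": force on the tool from outside, world axes, zero at the start; "moment": the same for the moment, N m; "grip_width": finger opening in mm; "finger_force": force on a finger pad.
Only numpy, scipy, OpenCV 4.12 (cv2) and the standard library are available. Lean on these libraries where they do the work, as an engineer would, in place of code of your own. Each camera call takes 0.05 s, during which the arm holds its last target. There are 200 camera calls.

TASK

Clamp the white lamp house to the black filter box with the draw latch on top: feel for the slot in the brass keeper with the steel loop's cross bar, without bearing hard on it, lower the bar in and draw it back under the keeper's nose, then push the red lever over its toggle point until it lies flat and holds the loop drawn tight. Leave the glass jar, the microscope objective and the white dish where they are.

Things in the scene. Friction and masses are not known exactly. Their poses are not given: they have to be found in the camera images.
- filter_box: Fixed black box, 175 x 120 x 90 mm, that carries the latch. Origin on the table straight below the lever's pivot; +x points along the latch towards the lamp house, +y across it, z up. Box spans x -145 to +30 mm; its flat top is at z = 90 mm. The lever's pivot axis is parallel to y at x = 0, z = 108 mm, between two steel ears (22 mm long, 31 mm over both, tops at z = 116 mm).
- lamp_house: Fixed white box, 145 x 120 x 89 mm, cooling fins at its far end. Same axes as filter_box; origin on the table 96.5 mm from filter_box's origin along +x. On its top is the brass keeper. The keeper is clamped on an adjusting track: the middle of its slot lies anywhere from x = -6 to +6 mm in this frame, differently each time, and no reading tells it. Find it by touch or by sight.
- keeper_mid (a point): Middle of the keeper's track (NOT of its slot), z = 105 mm. Keeper: brass block 48 mm long (x), 30 mm wide, with a slot across it (along y), 9 mm wide at its mouth, for the 6 mm bar. Slot floor z = 105 mm, sides rise to z = 118 mm: flat land 28 mm long on the far side; towards the lever a lip, undercut 3 mm below z = 113.5 mm so that its nose overhangs the bar. Bar reads z = 108 on the floor, 121 on land.
- loop: Two steel side arms, 45 mm apart, 85 mm long, with the sprung cross bar 100 mm from the hinge. Origin at the hinge pin, 16 mm from the lever's pivot; x along the arms. Hinges rub (lever 0.035, loop 0.022 Nm) and stay as left; the lever follows the bar. A moving lever lifts a slack loop, so first draw the bar under the keeper's nose till it stops (up to 7 N). Over 45 N on the keeper spoils it.
- bar (a point): Middle of the cross bar of the loop: steel rod of 6 mm diameter, 45 mm long, along y.
- grip (a point): Middle of the red grip of the loop: a round bar of 12 mm diameter, 32 mm long, along y, on a 5 mm thick stem 30 mm above the cross bar (square to the loop's arms). Pinch it across, fingers on its +x and -x sides; it can turn between the pads.
- lever (a joint): Angle of the red lever, rad. 0: lying flat, pointing to -x of filter_box, against its stop; 1.57: standing straight up; 2.4: leaning over towards the keeper, its other stop. It starts open at 1.75 to 2.1. Toggle point at about 0.25: below this the loop's pull keeps it shut. The loop goes tight somewhere between 0.7 and 1.7 (the keeper's place decides).
- lever_tip (a point): Middle of the lever's end on its back face (the face up when flat, towards the keeper when upright). Lever: 62 mm long, 20 mm wide, 8 mm thick, this point 60 mm from the pivot; pushed near the tip it takes up to about 5 N.
- bail (a joint): How far the loop's spring is drawn out, m: 0 slack, 0.0015 to 0.0135 when latched (2 N per mm, 6 N preload).
- jar: Closed jar of green glass with a steel lid, 70 mm diameter, 85 mm high, origin under its middle. Leave alone.
- objective: Steel and brass microscope objective standing on its 20 mm wide thread, 34 mm diameter, 55 mm high, origin under its middle. Leave alone.
- dish: White plastic dish, 70 mm diameter, 14 mm high, origin under its middle. Leave alone.
Mind the look-alikes: they are no part of the job. What is meant by the lamp_house is not brown, orange or purple, and is the smaller of those in its own colour.

How it is judged (in metres and radians):
On the way, in this order (a step that is already met when the one before it is completed fails the run):
1. the cross bar lies down in the keeper's slot, the lever still open (x of bar in the frame of lamp_house between -0.0115 and 0.009 m and z of bar in the frame of lamp_house below 0.1135 m and value of joint lever above 0.45 rad), for 0.2 s.
2. the lever is past the toggle point and the loop is drawn tight (value of joint lever below 0.1 rad and value of joint bail above 0.0008 m), for 0.2 s.
At the end, for the whole second after the job is handed in: The cross bar lies in the keeper's slot (its middle lower than 113.5 mm above the table and from -11.5 to +9 mm along x of the lamp house), the lever is flat within 0.10 rad and at rest, and the loop's spring is drawn out by more than 0.8 mm (all of step 2 and x of bar in the frame of lamp_house between -0.0115 and 0.009 m and z of bar in the frame of lamp_house below 0.1135 m and velocity of joint lever between -0.05 and 0.05 rad/s); the robot touches nothing.
It fails at once if the loop is pressed or pulled on the keeper or lamp house with more than 45 N (contact force between loop and lamp_house above 45 N).
It fails at once if the jar is moved by more than 20 mm or tipped (distance of jar from where it was at the start of the episode above 0.02 m or angle between jar's own z axis and vertical above 0.35 rad).
It fails at once if the objective is moved by more than 20 mm or tipped (distance of objective from where it was at the start of the episode above 0.02 m or angle between objective's own z axis and vertical above 0.35 rad).
It fails at once if the dish is moved by more than 20 mm or tipped (distance of dish from where it was at the start of the episode above 0.02 m or angle between dish's own z axis and vertical above 0.35 rad).
It also fails if it takes over 72 s, if anything falls off the work surface, if the arm or the gripper's body presses on something with over 40 N, if the wrist force passes 120 N, or if a joint passes its speed limit or range.

## Working session

There is one attempt and no reset: what is moved stays moved. The work goes in short steps, Python scripts to look and compute and a tool call to move; the robot and the scene stay as the last step left them, time stands still between calls to the robot, and variables do not carry over. Pictures are saved under pics/ and viewed, at most 10 in all, crops included, and the job is handed in when it is done.

Besides the shell and the picture viewer there is one more tool, called by a JSON object that holds its "name" and its "arguments", one argument or row to a line. play_rows: Moves the arm, as the interface text tells. Its arguments: {"type":"object","properties":{"commands":{"type":"array"},"jaw":{"type":"number"}},"required":["commands"]}

```bash
ls; mkdir -p pics; python3 - <<'E'
from plant import bot
import cv2,json
o=bot.get_obs();print({k:o[k] for k in('time','tool_pos','tcp_rot','contact_force','grip_width')})
for n in('side','top'):
    c=bot.capture(n);cv2.imwrite(f'pics/{n}0.png',c['pixels'][:,:,::-1])
    print(n,c['fx'],c['fy'],c['cx'],c['cy'],c['eye'],c['rotation'])
E
```

```text
pics
{'time': 0.0, 'tool_pos': array([144.31764299, 504.40304564, 251.05575731]), 'tcp_rot': array([-3.14011255e+00, -2.01051150e-04,  2.86280937e+00]), 'contact_force': array([-1.11356792,  0.36645617, -0.3783414 ]), 'grip_width': 92.07162563961401}
side 369.8731276546756 369.8731276546756 266.9502637113441 190.15957767617365 [  231.34223896 -1051.87233538   749.03257272] [-2.0829651   0.01590308 -0.26096525]
top 420.24614767029635 420.24614767029635 252.4832824932127 195.80044183890294 [ 387.85823926   19.54158622 1641.09639301] [-3.06172693 -0.01504751 -1.55756374]
```

View pics/side0.png

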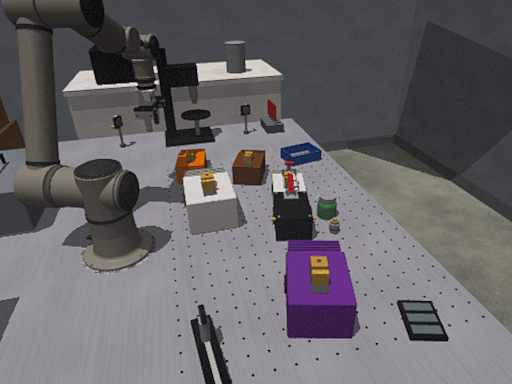

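View pics/top0.png

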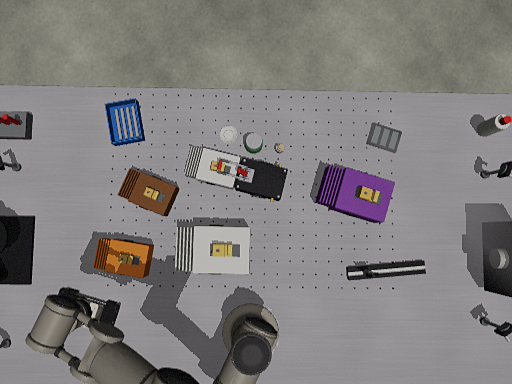

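Side view: the purple (318,290), orange (190,165), brown (250,165) and larger white (210,200) houses are decoys. In the top view, white houses are at (215,250), large and standing alone, and at (213,166), smaller and butted against the black box (262,180). The smaller one fits the description. I'll confirm it in one enlarged crop.

```bash
cat > h.py <<'E'
import numpy as np,cv2
from scipy.spatial.transform import Rotation as R
from plant import bot
CAL={}
def cap(n):
    c=bot.capture(n); c['Rm']=R.from_euler('xyz',c['rotation']).as_matrix(); return c
def proj(c,P):
    q=(np.atleast_2d(P)-c['eye'])@c['Rm']
    return np.c_[c['fx']*q[:,0]/q[:,2]+c['cx'],c['fy']*q[:,1]/q[:,2]+c['cy']]
def ray(c,uv):
    d=c['Rm']@np.array([(uv[0]-c['cx'])/c['fx'],(uv[1]-c['cy'])/c['fy'],1]);return c['eye'],d/np.linalg.norm(d)
def onz(c,uv,z):
    e,d=ray(c,uv);return e+d*(z-e[2])/d[2]
def crop(c,x0,x1,y0,y1,s,name):
    im=cv2.resize(c['pixels'][y0:y1,x0:x1,::-1],None,fx=s,fy=s,interpolation=cv2.INTER_CUBIC)
    return im
E
python3 - <<'E'
from h import *
t=cap('top');s=cap('side')
o=bot.get_obs()
print(proj(t,o['tool_pos']),proj(s,o['tool_pos']))
a=crop(t,180,300,135,210,6,'');b=crop(s,260,345,150,245,6,'')
cv2.imwrite('pics/a.png',a)
cv2.imwrite('pics/b.png',b)
E
```

```text
[[ 95.0741757  302.97106197]] [[152.15433825 121.56565486]]
```

View pics/a.png

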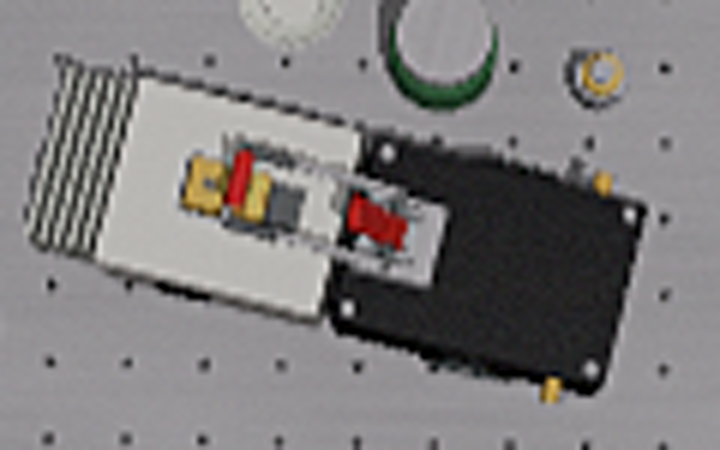

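View pics/b.png

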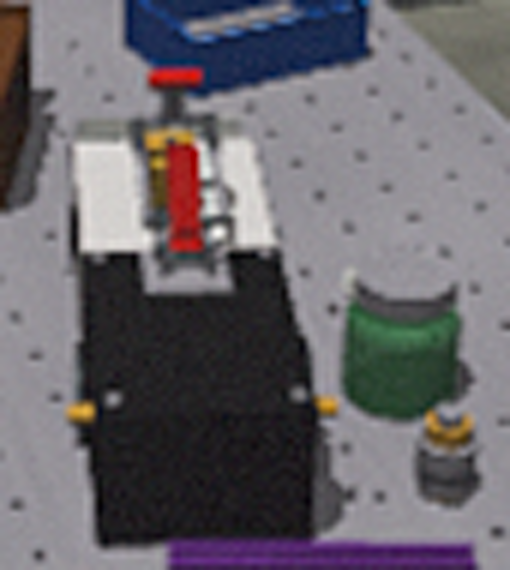

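Crop confirms it: the small white house with the brass keeper adjoins the black box with the lever. Screws in the top crop are at (388,152), (348,307), (630,215) and (591,369). The grip is at (240,180) in the top crop and (175,77) in the side crop.

```bash
cat > loc.py <<'E'
from h import *
t=cap('top');s=cap('side')
T=lambda u,v:(u/6+180-.4,v/6+135-.4); S=lambda u,v:(u/6+260-.4,v/6+150-.4)
P=[onz(t,T(*q),90)[:2] for q in((388,152),(348,307),(630,215),(591,369))]
yaw=np.arctan2(*(P[0]+P[1]-P[2]-P[3])[::-1]);ex=np.array([np.cos(yaw),np.sin(yaw)])
O=np.mean(P,0)+57.5*ex
print('top',O,yaw,[p.round(1) for p in P])
Q=[onz(s,S(*q),90)[:2] for q in((98,258),(272,255),(113,398),(298,393))]
print('side',[p.round(1) for p in Q])
def tri(a,b):
    (e1,d1),(e2,d2)=ray(t,a),ray(s,b)
    A=np.c_[d1,-d2];k=np.linalg.lstsq(A,e2-e1,rcond=None)[0]
    p,q=e1+k[0]*d1,e2+k[1]*d2;return (p+q)/2,np.linalg.norm(p-q)
def loc(p):
    d=p[:2]-O;return np.array([d@ex,d@[-ex[1],ex[0]],p[2]])
if __name__=='__main__':
    for n,a,b in(('grip',(240,180),(175,77)),):
        p,r=tri(T(*a),S(*b));print(n,p,r,loc(p))
    for m,n in((t,'t'),(s,'s')):
        for L in((0,0,108),(96.5,0,118),(96.5,60,89),(169,0,89)):
            w=np.r_[O+ex*L[0]+np.array([-ex[1],ex[0]])*L[1],L[2]]
            u=proj(m,w)[0]-((180,135) if n=='t' else (260,150));print(n,L,(u*6).round())
    o=bot.get_obs();print(o['tool_pos'],o['tcp_rot'],loc(o['tool_pos']))
E
python3 loc.py
```

```text
top [592.66386642  22.39475682] 1.3319088725756612 [array([646. ,  30.2]), array([548.8,  53.5]), array([ 608.8, -120.6]), array([512.6, -97.1])]
side [array([550.,  57.]), array([650.8,  30.8]), array([515.4, -91.3]), array([ 612.5, -114.7])]
grip [615.13032586 115.95154821 173.87429448] 2.167150254428221 [ 96.21600415   0.30912532 173.87429448]
t (0, 0, 108) [397. 231.]
t (96.5, 0, 118) [244. 189.]
t (96.5, 60, 89) [222. 289.]
t (169, 0, 89) [133. 167.]
s (0, 0, 108) [182. 247.]
s (96.5, 0, 118) [170. 156.]
s (96.5, 60, 89) [ 74. 200.]
s (169, 0, 89) [162. 145.]
[144.40981133 504.64252849 251.51017003] [-3.14114177e+00 -3.68933045e-05  2.86284943e+00] [362.4861258  549.63480584 251.51017003]
```

```bash
cat > go.py <<'E'
import sys
from loc import *
O[1]+=1.5
def go(L,cmd=None):
    o=bot.get_obs();p=o['tool_pos'] if cmd is None else np.array(cmd)
    w=np.r_[O+ex*L[0]+np.array([-ex[1],ex[0]])*L[1],L[2]]
    print('shift m',(R.from_euler('xyz',o['tcp_rot']).as_matrix().T@(w-p)/1e3).round(4),'local',loc(p).round(1))
if __name__=='__main__': go([float(a) for a in sys.argv[1:4]])
E
python3 go.py 95.5 0 225 | tail -1
```

```text
shift m [-0.5594 -0.2435  0.0266] local [361.1 549.3 251.6]
```

{"name": "play_rows", "arguments": {
  "commands": [
    {"x":-0.03,"y":-0.013,"z":0,"twist":0},
    {"x":-0.07,"y":-0.03,"z":0,"twist":-1},
    {"x":-0.11,"y":-0.048,"z":0,"twist":-2.3},
    {"x":-0.15,"y":-0.065,"z":0,"twist":-2.3},
    {"x":-0.19,"y":-0.083,"z":0,"twist":-2.3},
    {"x":-0.23,"y":-0.1,"z":0,"twist":-2.3},
    {"x":-0.265,"y":-0.115,"z":0,"twist":-2.3},
    {"x":-0.28,"y":-0.122,"z":0,"twist":-2.3}
  ],
  "jaw": 0.4
}}

```text
time: 1.2
tool_pos: [382.4, 308.3, 251.8]
tcp_rot: [-3.142, 0.001, 2.9]
contact_force: [-0.2, 0.2, 0.9]
grip_width: 54.9
finger_force: 0.0
```

```bash
python3 go.py 95.5 0 225 | tail -1
```

```text
shift m [-0.2728 -0.1306  0.0268] local [227.  272.4 251.7]
```

{"name": "play_rows", "arguments": {
  "commands": [
    {"x":-0.03,"y":-0.014,"z":0,"twist":0},
    {"x":-0.07,"y":-0.033,"z":0,"twist":0},
    {"x":-0.11,"y":-0.053,"z":0,"twist":0},
    {"x":-0.15,"y":-0.072,"z":0,"twist":0},
    {"x":-0.19,"y":-0.091,"z":0,"twist":0},
    {"x":-0.23,"y":-0.11,"z":0,"twist":0},
    {"x":-0.26,"y":-0.1245,"z":0.01,"twist":0},
    {"x":-0.2728,"y":-0.1306,"z":0.0268,"twist":0}
  ]
}}

```text
time: 2.1
tool_pos: [616.3, 117.9, 225.0]
tcp_rot: [3.141, 0.003, 2.901]
contact_force: [-0.0, 0.6, -0.4]
grip_width: 55.0
finger_force: 0.0
```

```bash
python3 go.py 95.5 0 225 | tail -1; python3 - <<'E'
from h import *
t=cap('top');s=cap('side')
a=crop(t,190,270,140,200,5,'');b=crop(s,250,330,120,210,5,'')
im=np.zeros((450,800,3),np.uint8);im[:300,:400]=a;im[:,400:]=b
cv2.imwrite('pics/c.png',im)
p=bot.get_obs()['tool_pos']-[0,0,25]
print((proj(t,p)-[190,140])*5,(proj(s,p)-[250,120])*5+[400,0])
E
```

```text
shift m [-0.0023 -0.0015 -0.0036] local [ 97.    2.3 221.4]
[[139.61381482 118.91914791]] [[588.024128   178.58761944]]
```

View pics/c.png

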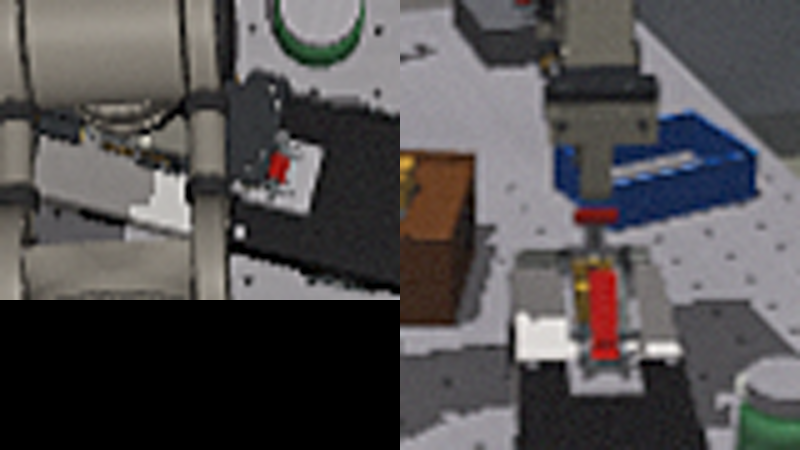

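The picture shows the finger (597,185) centred over the red grip (597,216). I'll descend and close.

{"name": "play_rows", "arguments": {
  "commands": [
    {"x":0,"y":0,"z":0.008,"twist":0},
    {"x":0,"y":0,"z":0.017,"twist":0},
    {"x":0,"y":0,"z":0.026,"twist":0},
    {"x":0,"y":0,"z":0.035,"twist":0},
    {"x":0,"y":0,"z":0.041,"twist":0},
    {"x":0,"y":0,"z":0.044,"twist":0},
    {"x":0,"y":0,"z":0.044,"twist":0},
    {"x":0,"y":0,"z":0.044,"twist":0}
  ]
}}

```text
time: 3.1
tool_pos: [614.5, 119.0, 181.2]
tcp_rot: [3.141, 0.0, 2.903]
contact_force: [-0.6, -0.0, -0.5]
grip_width: 55.0
finger_force: 0.0
```

```bash
python3 go.py 95.5 0 180 | tail -1;python3 go.py 95.5 0 180 | tail -1; python3 -c "
from h import *
print(bot.get_obs()['contact_force'])
s=cap('side');cv2.imwrite('pics/d.png',crop(s,240,340,110,210,5,''))"
```

```text
shift m [-0.0012 -0.0021  0.0014] local [ 97.6   1.2 181.4]
shift m [-0.0013 -0.0021  0.0013] local [ 97.6   1.3 181.3]
[ 0.24711326 -0.07549852 -0.85042031]
```

View pics/d.png

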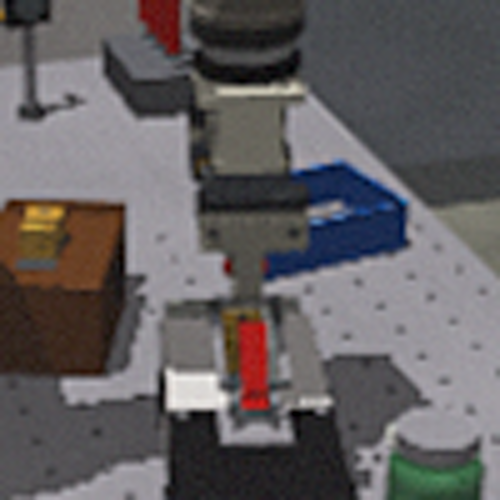

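The grip's red ends (228,266) and (264,266) show on both sides of the near finger, so it sits between the pads. Closing.

{"name": "play_rows", "arguments": {
  "commands": [
    {"x":0,"y":0,"z":0,"twist":0},
    {"x":0,"y":0,"z":0,"twist":0},
    {"x":0,"y":0,"z":0,"twist":0},
    {"x":0,"y":0,"z":0,"twist":0},
    {"x":0,"y":0,"z":0,"twist":0},
    {"x":0,"y":0,"z":0,"twist":0},
    {"x":0,"y":0,"z":0,"twist":0},
    {"x":0,"y":0,"z":0,"twist":0}
  ],
  "jaw": 1
}}

```text
time: 4.15
tool_pos: [614.2, 118.8, 180.8]
tcp_rot: [-3.141, -0.0, 2.903]
contact_force: [-0.4, -2.8, -0.6]
grip_width: 11.1
finger_force: 30.0
```

```bash
python3 go.py 95.5 0 180 | tail -1; python3 -c "
from h import *
print(bot.get_obs()['contact_force'])"
```

```text
shift m [-0.0015 -0.0018  0.0008] local [ 97.3   1.5 180.8]
[ 0.23664062 -1.33403808 -1.23153789]
```

{"name": "play_rows", "arguments": {
  "commands": [
    {"x":0,"y":0.001,"z":0.003,"twist":0},
    {"x":0,"y":0.002,"z":0.006,"twist":0},
    {"x":0,"y":0.003,"z":0.009,"twist":0},
    {"x":0,"y":0.004,"z":0.012,"twist":0},
    {"x":0,"y":0.005,"z":0.015,"twist":0},
    {"x":0,"y":0.006,"z":0.017,"twist":0},
    {"x":0,"y":0.007,"z":0.019,"twist":0},
    {"x":0,"y":0.007,"z":0.019,"twist":0}
  ]
}}

```text
time: 5.05
tool_pos: [615.8, 125.9, 161.4]
tcp_rot: [-3.141, -0.001, 2.903]
contact_force: [0.7, 2.0, 0.8]
grip_width: 10.9
finger_force: 30.0
```

```bash
cat > st.py <<'E'
from go import *
o=bot.get_obs();e=np.array([-ex[1],ex[0]]);f=o['contact_force']
print('t',o['time'],'L',loc(o['tool_pos']).round(2),'F',np.round([f[:2]@ex,f[:2]@e,f[2]],1),'w',round(o['grip_width'],1),'ff',round(o['finger_force'],1))
E
python3 st.py|tail -1
```

```text
t 5.15 L [104.51   1.62 161.55] F [ 2.1 -0.5 -1.5] w 10.9 ff 30.0
```

{"name": "play_rows", "arguments": {
  "commands": [
    {"x":0,"y":0,"z":0.001,"twist":0},
    {"x":0,"y":0,"z":0.0015,"twist":0},
    {"x":0,"y":0,"z":0.002,"twist":0},
    {"x":0,"y":0,"z":0.0025,"twist":0},
    {"x":0,"y":0,"z":0.003,"twist":0},
    {"x":0,"y":0,"z":0.003,"twist":0},
    {"x":0,"y":0,"z":0.003,"twist":0},
    {"x":0,"y":0,"z":0.003,"twist":0}
  ]
}}

```text
time: 5.95
tool_pos: [616.1, 126.2, 159.8]
tcp_rot: [3.141, 0.001, 2.903]
contact_force: [0.3, 4.5, 4.8]
grip_width: 10.9
finger_force: 30.0
```

```bash
python3 st.py|tail -1
```

```text
t 6.05 L [104.92   1.37 159.8 ] F [4.  1.6 4.5] w 11.1 ff 30.0
```

{"name": "play_rows", "arguments": {
  "commands": [
    {"x":0,"y":-0.0005,"z":0,"twist":0},
    {"x":0,"y":-0.001,"z":0,"twist":0},
    {"x":0,"y":-0.0015,"z":0,"twist":0},
    {"x":0,"y":-0.002,"z":0,"twist":0},
    {"x":0,"y":-0.002,"z":0,"twist":0},
    {"x":0,"y":-0.002,"z":0,"twist":0},
    {"x":0,"y":-0.002,"z":0,"twist":0},
    {"x":0,"y":-0.002,"z":0,"twist":0}
  ]
}}

```text
time: 6.85
tool_pos: [615.5, 123.8, 158.9]
tcp_rot: [-3.142, -0.0, 2.903]
contact_force: [1.5, 3.7, 1.7]
grip_width: 10.9
finger_force: 30.0
```

```bash
python3 st.py|tail -1
```

```text
t 6.95 L [102.48   1.49 158.86] F [3.3 0.1 2.2] w 10.9 ff 30.0
```

{"name": "play_rows", "arguments": {
  "commands": [
    {"x":0,"y":0,"z":0.0005,"twist":0},
    {"x":0,"y":0,"z":0.001,"twist":0},
    {"x":0,"y":0,"z":0.0015,"twist":0},
    {"x":0,"y":0,"z":0.002,"twist":0},
    {"x":0,"y":0,"z":0.002,"twist":0},
    {"x":0,"y":0,"z":0.002,"twist":0},
    {"x":0,"y":0,"z":0.002,"twist":0},
    {"x":0,"y":0,"z":0.002,"twist":0}
  ]
}}

```text
time: 7.75
tool_pos: [615.4, 123.8, 156.9]
tcp_rot: [3.142, -0.0, 2.903]
contact_force: [0.9, 3.4, 2.1]
grip_width: 10.9
finger_force: 30.0
```

```bash
python3 st.py|tail -1
```

```text
t 7.85 L [102.48   1.52 156.9 ] F [3.1 0.2 2.2] w 10.9 ff 30.0
```

{"name": "play_rows", "arguments": {
  "commands": [
    {"x":0,"y":0.0002,"z":0.0007,"twist":0},
    {"x":0,"y":0.0004,"z":0.0014,"twist":0},
    {"x":0,"y":0.0006,"z":0.0021,"twist":0},
    {"x":0,"y":0.0008,"z":0.0028,"twist":0},
    {"x":0,"y":0.001,"z":0.0035,"twist":0},
    {"x":0,"y":0.001,"z":0.0035,"twist":0},
    {"x":0,"y":0.001,"z":0.0035,"twist":0},
    {"x":0,"y":0.001,"z":0.0035,"twist":0}
  ]
}}

```text
time: 8.65
tool_pos: [615.6, 124.6, 153.2]
tcp_rot: [-3.141, -0.0, 2.903]
contact_force: [0.8, 1.0, 0.3]
grip_width: 10.9
finger_force: 30.0
```

```bash
python3 st.py|tail -1
```

```text
t 8.75 L [103.28   1.55 153.31] F [-0.4 -0.3 -0.4] w 11.0 ff 30.0
```

{"name": "play_rows", "arguments": {
  "commands": [
    {"x":0,"y":0.0002,"z":0.0007,"twist":0},
    {"x":0,"y":0.0004,"z":0.0014,"twist":0},
    {"x":0,"y":0.0006,"z":0.0021,"twist":0},
    {"x":0,"y":0.0008,"z":0.0028,"twist":0},
    {"x":0,"y":0.001,"z":0.0035,"twist":0},
    {"x":0,"y":0.001,"z":0.0035,"twist":0},
    {"x":0,"y":0.001,"z":0.0035,"twist":0},
    {"x":0,"y":0.001,"z":0.0035,"twist":0}
  ]
}}

```text
time: 9.55
tool_pos: [615.9, 125.7, 149.9]
tcp_rot: [-3.141, -0.0, 2.903]
contact_force: [0.4, -2.2, 0.8]
grip_width: 10.8
finger_force: 30.0
```

```bash
python3 st.py|tail -1
```

```text
t 9.65 L [104.42   1.52 149.89] F [-2.1 -0.2  1.6] w 10.9 ff 30.0
```

{"name": "play_rows", "arguments": {
  "commands": [
    {"x":0,"y":0,"z":0.0007,"twist":0},
    {"x":0,"y":0,"z":0.0014,"twist":0},
    {"x":0,"y":0.0002,"z":0.0021,"twist":0},
    {"x":0,"y":0.0003,"z":0.0028,"twist":0},
    {"x":0,"y":0.0003,"z":0.0035,"twist":0},
    {"x":0,"y":0.0003,"z":0.0035,"twist":0},
    {"x":0,"y":0.0003,"z":0.0035,"twist":0},
    {"x":0,"y":0.0003,"z":0.0035,"twist":0}
  ]
}}

```text
time: 10.45
tool_pos: [616.0, 126.4, 146.4]
tcp_rot: [3.141, 0.0, 2.903]
contact_force: [1.0, -0.0, -0.4]
grip_width: 11.2
finger_force: 30.0
```

```bash
python3 st.py|tail -1
```

```text
t 10.55 L [105.08   1.52 146.48] F [1.  0.  0.4] w 11.2 ff 30.0
```

{"name": "play_rows", "arguments": {
  "commands": [
    {"x":0,"y":0,"z":0.0005,"twist":0},
    {"x":0,"y":0,"z":0.001,"twist":0},
    {"x":0,"y":0,"z":0.0015,"twist":0},
    {"x":0,"y":0,"z":0.002,"twist":0},
    {"x":0,"y":0,"z":0.002,"twist":0},
    {"x":0,"y":0,"z":0.002,"twist":0},
    {"x":0,"y":0,"z":0.002,"twist":0},
    {"x":0,"y":0,"z":0.002,"twist":0}
  ]
}}

```text
time: 11.35
tool_pos: [616.3, 126.4, 145.7]
tcp_rot: [3.141, 0.001, 2.903]
contact_force: [-1.1, 1.5, 8.1]
grip_width: 11.1
finger_force: 30.0
```

```bash
python3 st.py|tail -1
```

```text
t 11.45 L [105.18   1.35 145.66] F [2.6 1.8 8.6] w 11.3 ff 30.0
```

Floor felt at about 13.5 mm below the land. Next I ease off and draw the bar back under the nose.

{"name": "play_rows", "arguments": {
  "commands": [
    {"x":0,"y":0,"z":-0.0008,"twist":0},
    {"x":0,"y":-0.0008,"z":-0.0008,"twist":0},
    {"x":0,"y":-0.0016,"z":-0.0008,"twist":0},
    {"x":0,"y":-0.0024,"z":-0.0008,"twist":0},
    {"x":0,"y":-0.003,"z":-0.0008,"twist":0},
    {"x":0,"y":-0.003,"z":-0.0008,"twist":0},
    {"x":0,"y":-0.003,"z":-0.0008,"twist":0},
    {"x":0,"y":-0.003,"z":-0.0008,"twist":0}
  ]
}}

```text
time: 12.25
tool_pos: [615.7, 123.7, 145.8]
tcp_rot: [3.14, 0.001, 2.903]
contact_force: [0.2, 4.4, 4.6]
grip_width: 10.8
finger_force: 30.0
```

```bash
python3 st.py|tail -1
```

```text
t 12.35 L [102.44   1.28 145.74] F [5.9 0.4 5.3] w 11.0 ff 30.0
```

{"name": "play_rows", "arguments": {
  "commands": [
    {"x":0,"y":0,"z":-0.0005,"twist":0},
    {"x":0,"y":-0.0005,"z":-0.0005,"twist":0},
    {"x":0,"y":-0.001,"z":-0.0005,"twist":0},
    {"x":0,"y":-0.0015,"z":-0.0005,"twist":0},
    {"x":0,"y":-0.002,"z":-0.0005,"twist":0},
    {"x":0,"y":-0.002,"z":-0.0005,"twist":0},
    {"x":0,"y":-0.002,"z":-0.0005,"twist":0},
    {"x":0,"y":-0.002,"z":-0.0005,"twist":0}
  ]
}}

```text
time: 13.15
tool_pos: [614.9, 121.1, 145.8]
tcp_rot: [-3.142, 0.0, 2.903]
contact_force: [1.9, 3.2, 4.7]
grip_width: 10.9
finger_force: 30.0
```

```bash
python3 st.py|tail -1
```

```text
t 13.25 L [ 99.75   1.44 145.79] F [ 3.  -0.7  4.8] w 11.3 ff 30.0
```

Still moving (no stop yet); continue.

{"name": "play_rows", "arguments": {
  "commands": [
    {"x":0,"y":0,"z":-0.0003,"twist":0},
    {"x":0,"y":-0.0005,"z":-0.0003,"twist":0},
    {"x":0,"y":-0.001,"z":-0.0003,"twist":0},
    {"x":0,"y":-0.0015,"z":-0.0003,"twist":0},
    {"x":0,"y":-0.002,"z":-0.0003,"twist":0},
    {"x":0,"y":-0.002,"z":-0.0003,"twist":0},
    {"x":0,"y":-0.002,"z":-0.0003,"twist":0},
    {"x":0,"y":-0.002,"z":-0.0003,"twist":0}
  ]
}}

```text
time: 14.05
tool_pos: [614.6, 120.6, 145.9]
tcp_rot: [3.139, 0.0, 2.903]
contact_force: [3.4, 8.2, 2.9]
grip_width: 11.0
finger_force: 30.0
```

```bash
python3 st.py|tail -1
```

```text
t 14.15 L [ 99.12   1.56 145.91] F [ 9.1 -1.4  1.3] w 11.3 ff 30.0
```

{"name": "play_rows", "arguments": {
  "commands": [
    {"x":0,"y":0.0006,"z":0,"twist":0},
    {"x":0,"y":0.001,"z":0,"twist":0},
    {"x":0,"y":0.001,"z":0,"twist":0},
    {"x":0,"y":0.001,"z":0,"twist":0},
    {"x":0,"y":0.001,"z":0,"twist":0},
    {"x":0,"y":0.001,"z":0,"twist":0},
    {"x":0,"y":0.001,"z":0,"twist":0},
    {"x":0,"y":0.001,"z":0,"twist":0}
  ],
  "jaw": 0.4
}}

```text
time: 14.95
tool_pos: [614.6, 120.2, 146.0]
tcp_rot: [3.142, 0.0, 2.903]
contact_force: [-0.1, 0.7, -0.0]
grip_width: 55.3
finger_force: 0.0
```

{"name": "play_rows", "arguments": {
  "commands": [
    {"x":0,"y":0,"z":0,"twist":0},
    {"x":0,"y":0,"z":-0.005,"twist":0},
    {"x":0,"y":0,"z":-0.015,"twist":0},
    {"x":0,"y":0,"z":-0.03,"twist":0},
    {"x":0,"y":0,"z":-0.045,"twist":0},
    {"x":0,"y":0,"z":-0.06,"twist":0},
    {"x":0,"y":0,"z":-0.075,"twist":0},
    {"x":0,"y":0,"z":-0.08,"twist":0}
  ]
}}

```text
time: 15.75
tool_pos: [615.4, 120.4, 228.8]
tcp_rot: [3.14, 0.004, 2.903]
contact_force: [1.4, -0.0, 0.7]
grip_width: 55.1
finger_force: 0.0
```

```bash
python3 st.py|tail -1; python3 - <<'E'
from go import *
a=crop(s,250,340,125,215,6,'')
cv2.imwrite('pics/e.png',a)
E1=np.array([-ex[1],ex[0]])
for al in(1.3,1.5,1.7,1.9):
    L=np.array([-60*np.cos(al),0,108+60*np.sin(al)]);w=np.r_[O+ex*L[0],L[2]]
    print(al,L.round(),((proj(s,w)-[250,125])*6).round())
for L in((99,0,138),(95,0,108),(0,0,108)):
    w=np.r_[O+ex*L[0],L[2]];print(L,((proj(s,w)-[250,125])*6).round())
E
```

```text
t 15.85 L [ 98.99   1.11 227.36] F [-0.1 -0.3 -0.6] w 55.0 ff 0.0
top [592.66386642  22.39475682] 1.3319088725756612 [array([646. ,  30.2]), array([548.8,  53.5]), array([ 608.8, -120.6]), array([512.6, -97.1])]
side [array([550.,  57.]), array([650.8,  30.8]), array([515.4, -91.3]), array([ 612.5, -114.7])]
1.3 [-16.   0. 166.] [[245. 321.]]
1.5 [ -4.   0. 168.] [[243. 308.]]
1.7 [  8.   0. 167.] [[242. 299.]]
1.9 [ 19.   0. 165.] [[240. 294.]]
(99, 0, 138) [[230. 275.]]
(95, 0, 108) [[229. 321.]]
(0, 0, 108) [[241. 396.]]
```

View pics/e.png

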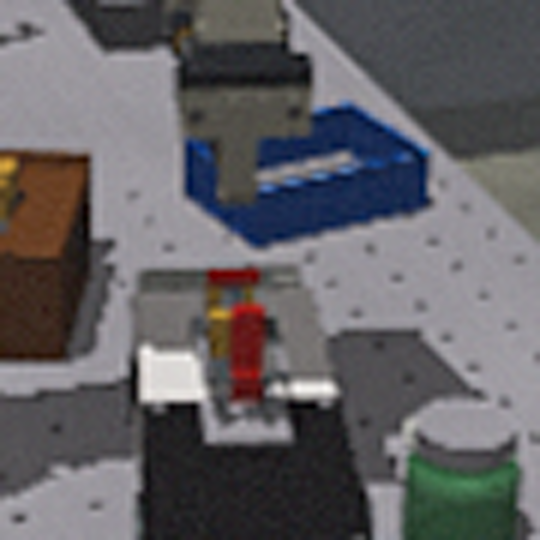

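The picture shows the grip lowered to (235,276), so the bar is down, and the lever upright with its tip at (248,308), about 1.5 rad. Next I close the fingers and come in on the keeper side of the lever.

{"name": "play_rows", "arguments": {
  "commands": [
    {"x":0,"y":-0.005,"z":0,"twist":0},
    {"x":-0.001,"y":-0.02,"z":0,"twist":0},
    {"x":-0.002,"y":-0.035,"z":0,"twist":0},
    {"x":-0.002,"y":-0.05,"z":0.002,"twist":0},
    {"x":-0.002,"y":-0.054,"z":0.014,"twist":0},
    {"x":-0.002,"y":-0.054,"z":0.028,"twist":0},
    {"x":-0.002,"y":-0.054,"z":0.04,"twist":0},
    {"x":-0.002,"y":-0.054,"z":0.046,"twist":0}
  ],
  "jaw": 1
}}

```text
time: 16.75
tool_pos: [603.0, 67.2, 178.1]
tcp_rot: [-3.141, -0.003, 2.903]
contact_force: [0.4, 0.4, -0.0]
grip_width: 0.5
finger_force: 0.0
```

```bash
python3 st.py|tail -1
```

```text
t 16.85 L [4.4780e+01 6.0000e-02 1.7863e+02] F [-0.5 -0.9  0.7] w 0.5 ff 0.0
```

{"name": "play_rows", "arguments": {
  "commands": [
    {"x":0,"y":-0.004,"z":0,"twist":0},
    {"x":0,"y":-0.01,"z":0,"twist":0},
    {"x":0,"y":-0.016,"z":0,"twist":0},
    {"x":0,"y":-0.022,"z":0,"twist":0},
    {"x":0,"y":-0.028,"z":0,"twist":0},
    {"x":0,"y":-0.034,"z":0,"twist":0},
    {"x":0,"y":-0.037,"z":0,"twist":0},
    {"x":0,"y":-0.037,"z":0,"twist":0}
  ]
}}

```text
time: 17.65
tool_pos: [595.0, 31.0, 180.2]
tcp_rot: [3.141, 0.0, 2.902]
contact_force: [0.5, 0.8, 0.7]
grip_width: 0.6
finger_force: 0.8
```

```bash
python3 st.py|tail -1
```

```text
t 17.75 L [  7.7   -0.63 180.19] F [ 1.  -0.4  1.9] w 0.8 ff 1.0
```

{"name": "play_rows", "arguments": {
  "commands": [
    {"x":0,"y":-0.003,"z":0,"twist":0},
    {"x":0,"y":-0.007,"z":0.001,"twist":0},
    {"x":0,"y":-0.011,"z":0.002,"twist":0},
    {"x":0,"y":-0.015,"z":0.003,"twist":0},
    {"x":0,"y":-0.019,"z":0.005,"twist":0},
    {"x":0,"y":-0.023,"z":0.007,"twist":0},
    {"x":0,"y":-0.024,"z":0.008,"twist":0},
    {"x":0,"y":-0.024,"z":0.008,"twist":0}
  ]
}}

```text
time: 18.55
tool_pos: [589.2, 7.5, 171.9]
tcp_rot: [-3.141, -0.0, 2.903]
contact_force: [0.2, 1.1, 1.3]
grip_width: 0.3
finger_force: 1.0
```

```bash
python3 st.py|tail -1
```

```text
t 18.65 L [-16.57  -0.55 172.03] F [ 1.4 -0.2  2.2] w 0.6 ff 1.1
```

{"name": "play_rows", "arguments": {
  "commands": [
    {"x":0,"y":-0.002,"z":0.002,"twist":0},
    {"x":0,"y":-0.005,"z":0.005,"twist":0},
    {"x":0,"y":-0.008,"z":0.008,"twist":0},
    {"x":0,"y":-0.011,"z":0.012,"twist":0},
    {"x":0,"y":-0.013,"z":0.016,"twist":0},
    {"x":0,"y":-0.015,"z":0.019,"twist":0},
    {"x":0,"y":-0.016,"z":0.022,"twist":0},
    {"x":0,"y":-0.016,"z":0.022,"twist":0}
  ]
}}

```text
time: 19.45
tool_pos: [585.2, -7.7, 149.3]
tcp_rot: [-3.141, -0.001, 2.903]
contact_force: [0.3, 0.5, 0.3]
grip_width: 0.7
finger_force: 0.1
```

```bash
python3 st.py|tail -1
```

```text
t 19.55 L [-3.2160e+01 -1.0000e-02  1.4941e+02] F [-0.6  1.6  0.4] w 0.2 ff 0.0
```

{"name": "play_rows", "arguments": {
  "commands": [
    {"x":0,"y":-0.001,"z":0.002,"twist":0},
    {"x":0,"y":-0.002,"z":0.004,"twist":0},
    {"x":0,"y":-0.002,"z":0.006,"twist":0},
    {"x":0,"y":-0.003,"z":0.008,"twist":0},
    {"x":0,"y":-0.003,"z":0.009,"twist":0},
    {"x":0,"y":-0.003,"z":0.01,"twist":0},
    {"x":0,"y":-0.003,"z":0.01,"twist":0},
    {"x":0,"y":-0.003,"z":0.01,"twist":0}
  ]
}}

```text
time: 20.35
tool_pos: [584.9, -10.4, 140.0]
tcp_rot: [3.142, 0.0, 2.903]
contact_force: [-0.5, 0.7, -0.0]
grip_width: 0.3
finger_force: 0.0
```

```bash
python3 st.py|tail -1; python3 -c "
from h import *
t=cap('top');s=cap('side')
a=crop(t,190,270,140,200,5,'');b=crop(s,250,330,125,215,5,'')
im=np.zeros((450,800,3),np.uint8);im[:300,:400]=a;im[:,400:]=b
cv2.imwrite('pics/f.png',im)"
```

```text
t 20.45 L [-35.12  -0.59 140.09] F [ 0.2  0.5 -0.5] w 0.1 ff 0.0
```

View pics/f.png

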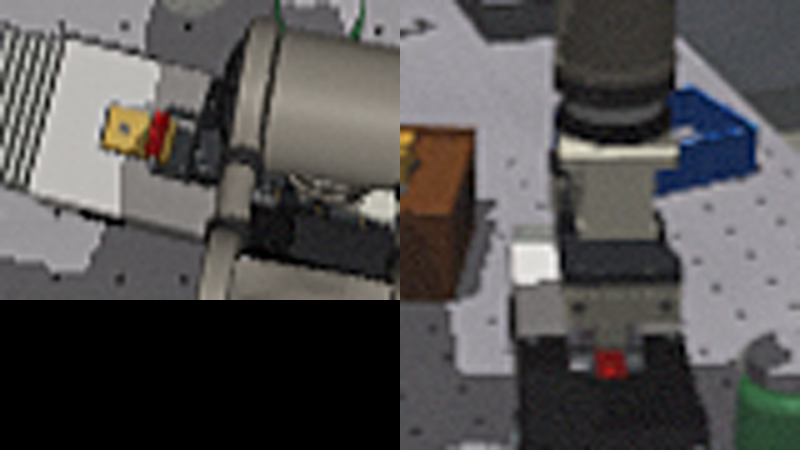

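The lever tip (611,363) lies low ahead of the fingers, and the grip (158,132) stays over the keeper. I'll press down to the stop to be sure.

{"name": "play_rows", "arguments": {
  "commands": [
    {"x":0,"y":0,"z":0.001,"twist":0},
    {"x":0,"y":0,"z":0.002,"twist":0},
    {"x":0,"y":0,"z":0.003,"twist":0},
    {"x":0,"y":0,"z":0.004,"twist":0},
    {"x":0,"y":0,"z":0.0045,"twist":0},
    {"x":0,"y":0,"z":0.0045,"twist":0},
    {"x":0,"y":0,"z":0.0045,"twist":0},
    {"x":0,"y":0,"z":0.0045,"twist":0}
  ]
}}

```text
time: 21.35
tool_pos: [584.9, -10.4, 136.9]
tcp_rot: [3.142, 0.001, 2.903]
contact_force: [-3.7, 0.6, 9.9]
grip_width: 0.0
finger_force: 4.9
```

```bash
python3 st.py|tail -1
```

```text
t 21.45 L [-35.18  -0.6  136.92] F [-1.3  3.7  9.1] w 0.6 ff 4.9
```

{"name": "play_rows", "arguments": {
  "commands": [
    {"x":0,"y":0,"z":-0.005,"twist":0},
    {"x":0,"y":0,"z":-0.015,"twist":0},
    {"x":0,"y":0,"z":-0.03,"twist":0},
    {"x":0,"y":-0.01,"z":-0.05,"twist":0},
    {"x":0,"y":-0.03,"z":-0.07,"twist":0},
    {"x":-0.0,"y":-0.06,"z":-0.09,"twist":0},
    {"x":0,"y":-0.09,"z":-0.105,"twist":0},
    {"x":0,"y":-0.1,"z":-0.11,"twist":0}
  ]
}}

```text
time: 22.25
tool_pos: [561.4, -110.0, 247.8]
tcp_rot: [-3.141, 0.004, 2.901]
contact_force: [-0.1, 0.4, -0.6]
grip_width: 0.3
finger_force: 0.0
```

{"name": "play_rows", "arguments": {
  "commands": [
    {"x":0.03,"y":-0.005,"z":0,"twist":0},
    {"x":0.06,"y":-0.01,"z":0,"twist":0},
    {"x":0.09,"y":-0.02,"z":0,"twist":0},
    {"x":0.12,"y":-0.02,"z":0,"twist":0},
    {"x":0.13,"y":-0.02,"z":0,"twist":0},
    {"x":0.13,"y":-0.02,"z":0,"twist":0},
    {"x":0.13,"y":-0.02,"z":0,"twist":0},
    {"x":0.13,"y":-0.02,"z":0,"twist":0}
  ]
}}

```text
time: 23.05
tool_pos: [431.3, -96.5, 245.5]
tcp_rot: [3.141, 0.001, 2.903]
contact_force: [0.1, -0.6, 0.8]
grip_width: 0.5
finger_force: 0.0
```

```bash
python3 st.py|tail -1; python3 -c "
from h import *
t=cap('top');s=cap('side')
a=crop(t,190,270,140,200,5,'');b=crop(s,250,330,125,215,5,'')
im=np.zeros((450,800,3),np.uint8);im[:300,:400]=a;im[:,400:]=b
cv2.imwrite('pics/g.png',im)"
```

```text
t 23.15 L [-155.11  128.63  245.27] F [ 0.3 -0.6 -0.2] w 0.3 ff 0.0
```

View pics/g.png

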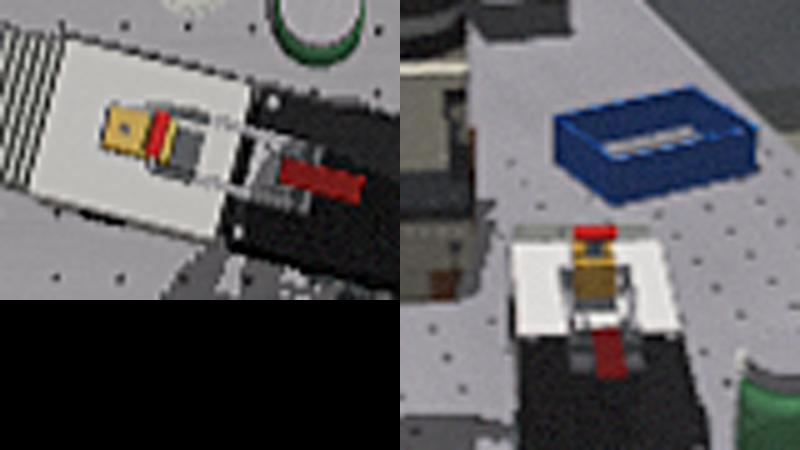

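The lever (320,180) lies flat by itself and the grip (158,132 / 595,232) is as low as when the bar was seated, so the toggle snapped shut under load. Handing in.

```bash
python3 -c "
from plant import bot
print(bot.close_job())"
```

```text
the job is handed in; nothing more can be done
None
```

I latched the lamp house to the filter box and handed the job in at about 23 s. The bar is in the slot under the keeper's nose and the lever lies flat by itself. The spring's draw could not be read, so I infer it is tight from the lever snapping shut. The call returned no verdict.

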